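# Lever open the glue press and hold it

### The job

Open the glue press on the worktop so that I can take out the plaque: with the fingertips, push the post of the swivelling stop towards the robot until the stop has swung well clear from under the lever, then press the rubber-covered long end of the lever down until it sits on its bumper and the heavy steel flap at the other end is fully raised. Finish while still holding the lever down there. Do not grasp or lift anything, raise the flap only through the lever, and leave the plaque and the other things on the table where they are.

Things in the scene. Friction and masses are not known exactly. Their poses are not given: they have to be found in the camera images.
- fulcrum (a point): Seat of the lever's axle on the press, at (170, 0, 70) mm in the press frame: open-topped slots 26 mm deep in two upright steel cheeks (tops 91 mm above the table, outer faces at y = +-29 mm).
- press_pivot (a point): Pivot of the stop on the base, at (70, -75) mm in the press frame, 12 mm above the table.
- press: Glue press fixed to the table: plywood base 12 mm thick, 430 mm long, with fulcrum, lever and a bed under a heavy steel flap. Origin on the table top below the lever's free tip; x along the lever to the flap, y left, z up. Base 100 mm wide, but on the right to y = -170 mm for x = 0 to 130 mm. Rubber bumper for the lever at (20, 0) mm, top 22 mm above the table.
- lever: Dark steel lever, loose, resting with its cross axle in the fulcrum; bar 28 x 16 mm. Origin at the axle; own x points to the short end (nose at 90 mm, under the flap's tongue); the long end reaches 170 mm the other way, in a black rubber cover 50 x 36 x 16 mm. At rest the long end stands up about 0.28 rad, held so by the flap's weight; fully pressed it slopes down about 0.26 rad onto the bumper.
- lever_pad (a point): Centre of the top of the rubber cover on the lever's long end, 152 mm from the axle: the place to press, straight down. Moves with the lever: about 0.118 m above the table at rest, about 0.039 m on the bumper. Pressing takes about 5 to 10 N, more on the bumper. If let go, the lever comes back up.
- stop (a joint): Swivelling aluminium stop on a vertical pivot right of the lever, rad. About 0: arm square across the lever, its 24 x 24 mm block (75 mm from the pivot, top 80 mm above the table) under the lever, which can then sink only about 10 mm. Grows as the post is pushed towards the robot (-x of the press, clockwise from above) to an end stop at 1.25. Stays where left; 1 to 2 N at the post moves it.
- stop_post (a point): Top centre of the stop's upright steel post, 14 mm diameter, standing from 25 to 85 mm above the table, on the far end of the arm from the block. It moves on a circle of 55 mm about the pivot: at stop value a it is at (70 - 55 sin a, -75 - 55 cos a) mm in the press frame.
- flap: Heavy steel flap over the bed (about 2.2 kg, plate 92 x 132 mm, 22 mm thick) with a tongue 40 mm wide that lies on the lever's nose. Origin at the middle of the tongue's lower near edge, 55 mm above the table when shut; axes as the press's when shut. Its hinge is parallel to y of the press at (375, 0, 66) mm; it tilts by about 0.42 rad with the lever on its bumper and falls shut if the lever is let go.
- plaque: Small wooden picture plaque, 100 x 75 x 15 mm, lying on the bed under the flap; origin under its centre. Stays there.
- carton: Small brown carton, 70 x 110 x 24 mm, left of the press; bystander. Origin under its centre.
- sanding_block: Wooden sanding block, 40 x 90 x 31 mm, right of the far part of the press; bystander. Origin under its centre.
- tape_roll: Roll of masking tape lying flat, 91 mm across, 19 mm high, right of the press; bystander. Origin under its centre.
- marker: Marker pen lying down, 130 mm long, 14 mm thick, left of the press; bystander. Origin under its centre.
- eraser: Small eraser, 23 x 44 x 12 mm, left of the press; bystander. Origin under its centre.

How it is judged:
By the outcome, as a careful person would: the job done as asked, in the order asked, and still so for the second after the job is handed in, while the arm keeps its last pose, push and grip.
It also fails if it takes over 48 s, if anything falls off the work surface, if the arm or the gripper's body presses on something with over 40 N, if the wrist force passes 120 N, or if a joint passes its speed limit or range.

### The arm

A 6-joint arm with a two-finger parallel gripper is mounted at the origin on a cart in front of the work surface, level with it; the furniture and walls round the work are solid. World frame = base frame: x ahead of the robot, y to its left, z up, the work surface at z = 0. Lengths are in m, angles in rad, forces in N, time in s.
With the tool pointing down it reaches from about 0.35 to 0.975 m from the base axis. Payload 4.9 kg.
Tool frame: the origin (TCP) lies on the front face of the gripper's body, between the roots of the fingers; the fingertips stand ctrl.finger_overhang ahead of it and the grasp point (between the pads) lies 54 mm ahead of it (ctrl.finger_overhang is the distance from the TCP to the fingertips, in m); z points along the fingers, y is the line along which they close (so a half turn about z gives the same grasp; the last joint's range is limited). The gripper opens to 85 mm and grips with 20 to 120 N. Pads are 22 mm wide; open, the fingers measure 114 mm over their backs; the gripper's body (76 mm by 85 mm) begins 54 mm behind the grasp point. The pads swing forward as they close: fully open they stand 13 mm farther back than shut.
Start: joints at [1.084, 0.053, 1.613, -0, 1.476, -0.119], TCP at [0.225, 0.583, 0.304] pointing down, gripper open.
Joint ranges: [-3.01, 3.01], [-1.01, 2.22], [0.06, 2.58], [-1.02, 4.17], [0.09, 2.62], [-3.14, 3.14]. Speed limits (rad/s): [2.57, 2.57, 3.14, 3.14, 3.14, 3.14].

### API

Orientations are given as a rotation vector (axis times angle).
In Python, from station import ctrl, vision gives the robot as it stands. The module is installed in compiled form; this text tells all that it offers.
- The arm moves only by the tool drive_tool, never from a script. Its argument "rows" is a list of rows, each a list of 2 entries, a list of its own where there are three numbers: the shift along the tool's x, y, z in m, then the turn about the tool's z in rad. A call has 1 to 10 rows; each row shifts and turns the commanded pose from where the row before left it, along the tool's axes as they then stand; what a row does not reach is not made up. A row lasts 1/10 s, in which the tool goes at most 50 mm and 8.59 degrees, less where a joint would pass 70% of its speed; a pose out of reach is approached as far as the arm can. A call with a gripper value outside its range is refused whole. "jaw" is the closure, from 0 (fully open) to 1 (shut), set as the call begins (left out, the last holds). The fingers move at their own pace and stop on an object; "grip_force" is the grip in N (left out, the last holds). Time passes only in rows, so rows that do not move let the fingers close. It gives the time, the measured TCP pose, the force, the opening and the grip force at its end, in the units of the state.
- ctrl.get_obs(): the state, without advancing time (a new reading comes with each control period).
- vision.get_image(name): name is "side" or "top" or "wrist"; returns a dict with "image" (400x640x3 uint8, blue, green, red), "vertical_fov" (degrees; the focal length in pixels is half the picture's height over the tangent of half this angle, whatever the lens; pixels are square), "cx", "cy" (the principal point, pixels), "R" (3x3) and "t" (3): a world point X has camera coordinates R X + t. Camera axes: x right, y down, z forward; pixel columns grow to the right and rows downward; lengths in m; the calibration is good to about 2 mm. A picture is of the moment at which its call begins. There is no depth.
- ctrl.finish_job(): hands the job in; it is judged then, once.
The state is a dict: "t": time; "q": joint angles; "dq": joint speeds; "effort": joint torques, N m; "tool_pos": TCP position; "tool_rot": TCP orientation; "contact_force": force on the tool from outside, world axes, zero at the start; "wrist_torque": the same for the moment, N m; "opening": finger opening in m; "grip_force": force on a finger pad.
Only numpy, scipy, OpenCV 4.12 (cv2) and the standard library are available. Lean on these libraries where they do the work, as an engineer would, in place of code of your own. Each camera call takes 0.05 s, during which the arm holds its last target. There are 200 camera calls.

## Working session

There is one attempt and no reset: what is moved stays moved. The work goes in short steps, Python scripts to look and compute and a tool call to move; the robot and the scene stay as the last step left them, time stands still between calls to the robot, and variables do not carry over. Pictures are saved under pics/ and viewed, at most 12 in all, crops included, and the job is handed in when it is done.

Besides the shell and the picture viewer there is one more tool, called after "Request:" as name(argument=value, ...), one argument or row to a line, values as JSON. drive_tool: Moves the arm, as the interface text tells. Its arguments: {"type":"object","properties":{"rows":{"type":"array","items":{"type":"array"}},"jaw":{"type":"number"},"grip_force":{"type":"number"}},"required":["rows"]}

```bash
mkdir -p pics; cat > h.py <<'E'
import numpy as np,cv2
from station import ctrl,vision
def ray(im,u,v):
    f=200/np.tan(np.radians(im["vertical_fov"])/2)
    R=np.array(im["R"]);t=np.array(im["t"])
    return -R.T@t, R.T@np.array([(u-im["cx"])/f,(v-im["cy"])/f,1])
def onz(im,u,v,z):
    c,d=ray(im,u,v);return c+d*(z-c[2])/d[2]
def proj(im,X):
    f=200/np.tan(np.radians(im["vertical_fov"])/2)
    p=np.array(im["R"])@X+np.array(im["t"]);return f*p[0]/p[2]+im["cx"],f*p[1]/p[2]+im["cy"]
E
python3 - <<'E'
from h import *
import pickle
d={}
for n in("top","side"):
    im=vision.get_image(n);d[n]=im;cv2.imwrite(f"pics/{n}1.png",im["image"])
    print(n,im["vertical_fov"],im["cx"],im["cy"],ray(im,320,200))
pickle.dump(d,open("d1.pkl","wb"))
print(ctrl.get_obs(),ctrl.finger_overhang)
E
```

```text
top 46.18749228784847 314.096349124978 191.06263883343973 (array([ 0.58260778, -0.06875347,  0.96915674]), array([ 0.0389508 , -0.00801633, -0.9994699 ]))
side 56.355952257414266 319.53468873183147 201.29025200680627 (array([0.560181  , 0.47051535, 0.79610224]), array([ 0.05547663, -0.59645398, -0.80073622]))
{'t': 0.1, 'q': array([ 1.08399543e+00,  5.33012861e-02,  1.61416297e+00,  3.03818018e-05,
        1.47599864e+00, -1.19001968e-01]), 'dq': array([-0.00102532, -0.00155547, -0.00119811,  0.00249126,  0.00222333,
        0.00066803]), 'effort': array([ 4.33421146e-04, -3.94904995e+01, -3.71362782e+01, -1.48501226e-04,
        3.90341738e-03, -1.83530801e-05]), 'tool_pos': array([0.2245187 , 0.58281964, 0.30277561]), 'tool_rot': array([-5.74383255e-01, -3.08804052e+00,  2.78933397e-03]), 'contact_force': array([-0.45872966,  0.1395618 ,  0.73380918]), 'wrist_torque': array([-0.06876943, -0.03055962,  0.00125702]), 'grip_force': 0.0, 'opening': 0.08514600804159944} 0.0726
```

View pics/top1.png

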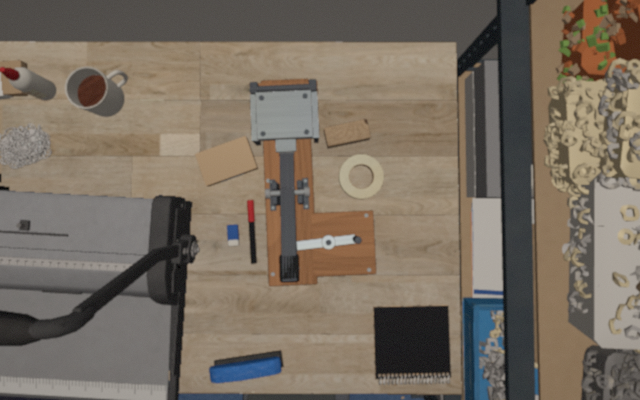

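View pics/side1.png

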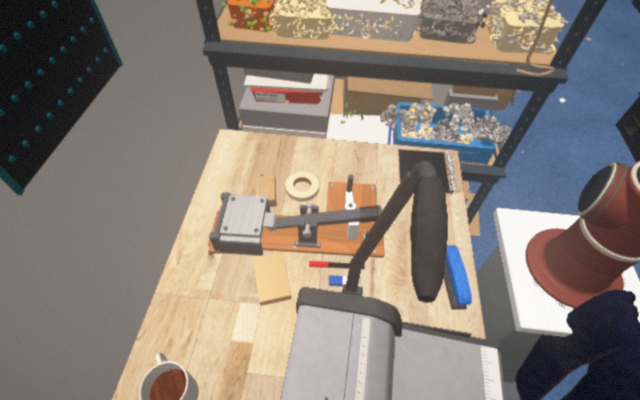

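The top view shows the press with its lever tip near (289,280), the pivot at (328,242) and the post at (358,240). A grey machine with a black jointed arm stands on the left. I'll enlarge the press.

```bash
python3 - <<'E'
from h import *
import pickle
d=pickle.load(open("d1.pkl","rb"))
a=cv2.resize(d["top"]["image"][185:300,240:400],None,fx=5,fy=5,interpolation=cv2.INTER_CUBIC)
cv2.imwrite("pics/c1.png",a)
b=cv2.resize(d["side"]["image"][160:310,250:450],None,fx=4,fy=4,interpolation=cv2.INTER_CUBIC)
cv2.imwrite("pics/c2.png",b)
im=d["top"]
for n,u,v,z in[("tip nearL",268,285,.012),("base near R ",372,274,.012),("pivot",328,242,.03),("post",358,239,.085),("far L",264,80,.012),("lamp",185,250,.2),("machine",185,290,.1),("machine z.2",185,290,.2)]: print(n,onz(im,u,v,z).round(4))
print("TCP in side",proj(d["side"],np.array([.2245,.583,.303])),proj(im,np.array([.2245,.583,.303])))
E
```

```text
tip nearL [0.4478 0.0285 0.012 ]
base near R  [ 0.4704 -0.1818  0.012 ]
pivot [ 0.5355 -0.0923  0.03  ]
post [ 0.544  -0.1472  0.085 ]
far L [0.8687 0.04   0.012 ]
lamp [0.5305 0.1454 0.2   ]
machine [0.4507 0.1719 0.1   ]
machine z.2 [0.4659 0.1442 0.2   ]
TCP in side (np.float64(697.5638194304797), np.float64(702.8354483543153)) (np.float64(-156.50950872392536), np.float64(477.30520482895645))
```

View pics/c1.png

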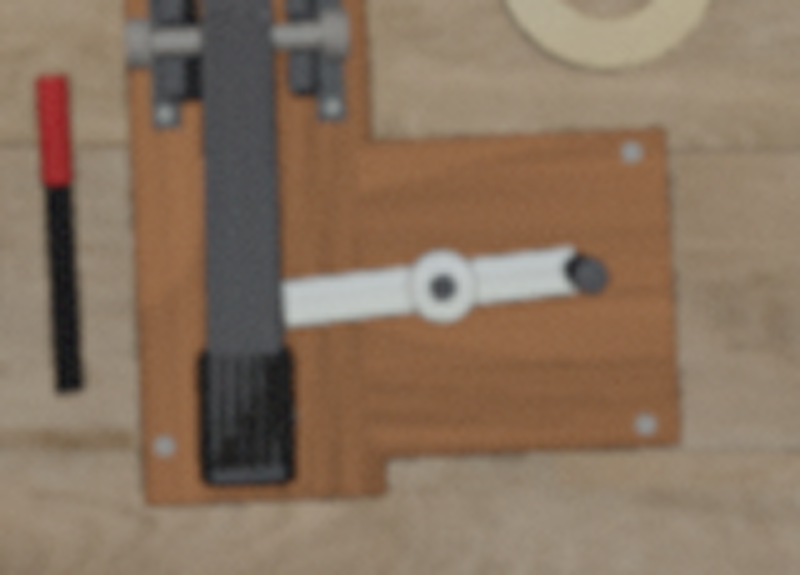

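View pics/c2.png

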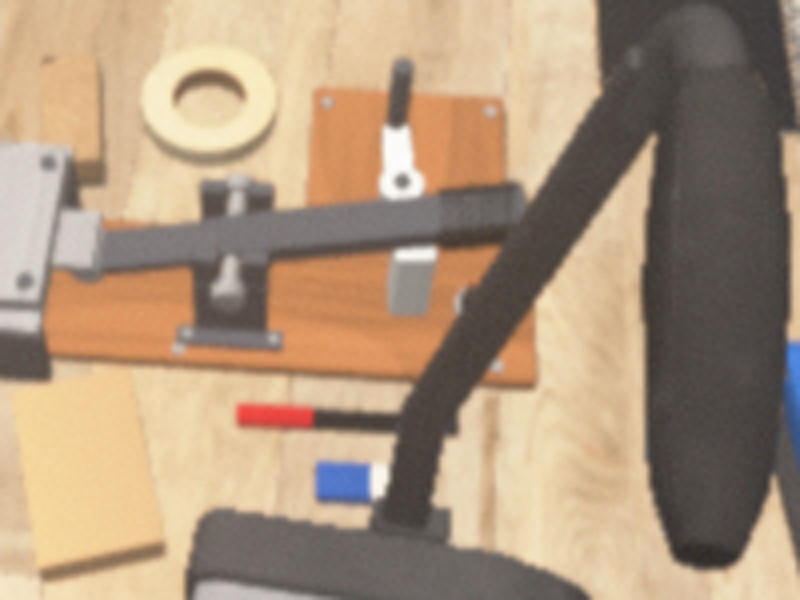

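The crops show the stop's block under the lever and the post top at crop (590,275), with the right-hand base corners at (680,443) and (664,128). A dark handle leans over from the machine on the left. Next I'll fit the press pose and triangulate that handle.

```bash
python3 - <<'E'
from h import *
import pickle
d=pickle.load(open("d1.pkl","rb"));T,S=d["top"],d["side"]
def tri(a,b):
    c1,d1=ray(T,*a);c2,d2=ray(S,*b)
    s=np.linalg.lstsq(np.c_[d1,-d2],c2-c1,rcond=None)[0]
    p,q=c1+s[0]*d1,c2+s[1]*d2;return (p+q)/2,np.linalg.norm(p-q)
c=lambda x,y:(240+x/5,185+y/5); e=lambda x,y:(250+x/4,160+y/4)
M=[((0,-170),(680,443),.012),((130,-170),(664,128),.012),((70,-75),(442,287),.03),((170,0),(239,38),.07)]
P=np.array([m[0] for m in M])/1000;W=np.array([onz(T,*c(*m[1]),m[2])[:2] for m in M])
pc,wc=P.mean(0),W.mean(0);A=P-pc;B=W-wc
th=np.arctan2((A[:,0]*B[:,1]-A[:,1]*B[:,0]).sum(),(A*B).sum())
R=np.array([[np.cos(th),-np.sin(th)],[np.sin(th),np.cos(th)]]);o=wc-R@pc
print("th",th,"o",o,"res",(R@P.T).T+o-W)
w=lambda x,y:(R@np.array([x,y])/1000+o).round(4)
post=onz(T,*c(590,275),.085);print("post",post)
pr=R.T@(post[:2]-o)*1000;print("post press",pr,"a",np.arctan2(70-pr[0],-75-pr[1]))
print("post tri",tri(c(590,275),e(402,65)))
print("pad tri far edge rubber L",tri(c(210,352),e(443,232)), "pad",w(170-146-4,0),w(23,0))
for a in(0,.6,1.25): print(a,w(70-55*np.sin(a),-75-55*np.cos(a)))
print("handle hinge",tri((187,250),e(405,525)),"elbow",tri((172,252),e(425,400)),"top",tri((40,330),e(690,40)),tri((95,295),e(540,220)))
np.savez("fit.npz",th=th,o=o)
E
```

```text
th 0.04414044631933547 o [ 0.46204247 -0.0207218 ] res [[-0.00163965 -0.0007026 ]
 [ 0.00093361 -0.00075819]
 [ 0.00058828  0.00056711]
 [ 0.00011775  0.00089368]]
post [ 0.54210368 -0.14722402  0.085     ]
post press [  74.40117541 -129.91179709] a -0.07997893728829518
post tri (array([ 0.54185317, -0.14779366,  0.07856646]), np.float64(8.836593276858009e-05))
pad tri far edge rubber L (array([ 0.51324453, -0.00614927,  0.10400289]), np.float64(0.0026220596697765198)) pad [ 0.482  -0.0198] [ 0.485  -0.0197]
0 [ 0.5377 -0.1475]
0.6 [ 0.5063 -0.1393]
1.25 [ 0.4839 -0.1122]
handle hinge (array([0.52303638, 0.16886179, 0.10246083]), np.float64(0.001743151279308394)) elbow (array([0.52598955, 0.16109403, 0.21802656]), np.float64(0.005032503548606843)) top (array([0.47582142, 0.20076979, 0.50446793]), np.float64(0.005497356440169192)) (array([0.49693773, 0.19347312, 0.40705447]), np.float64(0.011430779329852125))
```

```bash
python3 - <<'E'
from h import *
import pickle
d=pickle.load(open("d1.pkl","rb"));T,S=d["top"],d["side"]
def tri(a,b):
    c1,d1=ray(T,*a);c2,d2=ray(S,*b)
    s=np.linalg.lstsq(np.c_[d1,-d2],c2-c1,rcond=None)[0]
    p,q=c1+s[0]*d1,c2+s[1]*d2;return ((p+q)/2).round(3),np.linalg.norm(p-q).round(4)
print("machine corner",tri((188,202),(300,289)))
for z in(.45,.5,.55): print(z,"grip end side",onz(S,425,297,z),"grip right",onz(S,447,240,z),onz(T,0,330,z), onz(T,0,315,z),onz(T,20,345,z))
w=vision.get_image("wrist");cv2.imwrite("pics/w1.png",w["image"])
E
```

```text
machine corner (array([0.618, 0.172, 0.093]), np.float64(0.0111))
0.45 grip end side [0.46941957 0.31736287 0.45      ] grip right [0.44223229 0.24937253 0.45      ] [0.46001979 0.27672798 0.45      ] [0.47619589 0.27738917 0.45      ] [0.4439714  0.25418369 0.45      ]
0.5 grip end side [0.48253151 0.3394882  0.5       ] grip right [0.45927186 0.28132014 0.5       ] [0.47182624 0.24345465 0.5       ] [0.48644442 0.24405217 0.5       ] [0.45732347 0.22308161 0.5       ]
0.55 grip end side [0.49564345 0.36161352 0.55      ] grip right [0.47631144 0.31326776 0.55      ] [0.48363269 0.21018132 0.55      ] [0.49669295 0.21071516 0.55      ] [0.47067554 0.19197952 0.55      ]
```

View pics/w1.png

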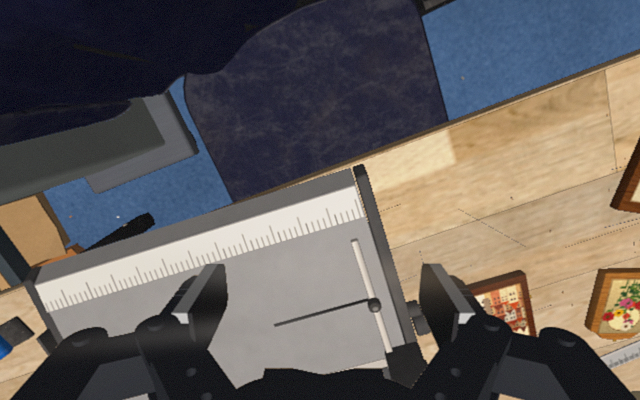

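The wrist view shows the grey trimmer, about 0.09 m high, under the gripper, with a dark chair close on the robot's side. The trimmer's handle, at about (0.47, 0.2–0.34) and up to z≈0.53, stands between the arm and the press, so I'll rise and pass over it.

Request:
drive_tool(
  rows=[
    [[0,0,-0.04],0],
    [[0,0,-0.045],0],
    [[0,0,-0.045],0],
    [[0,0,-0.045],0],
    [[0,0,-0.045],0],
    [[0,0,-0.045],0],
    [[0,0,-0.045],0],
    [[0,0,-0.045],0],
    [[0,0,-0.045],0],
    [[0,0,-0.02],0],
  ],
  jaw=1,
)

```text
t: 1.15
tool_pos: [0.2241, 0.5821, 0.729]
tool_rot: [0.574, 3.087, 0.01]
contact_force: [0.3, -0.8, 0.7]
opening: -0.0001
grip_force: 0.0
```

```bash
python3 - <<'E'
from h import *
o=ctrl.get_obs();print(o["t"],o["q"].round(3),o["tool_pos"].round(4),o["tool_rot"].round(3),o["opening"],o["contact_force"].round(1),ctrl.finger_overhang)
E
```

```text
1.15 [ 1.084  0.156  0.795 -0.     2.185 -0.119] [0.2241 0.5821 0.729 ] [0.574 3.087 0.01 ] -8.761351590213774e-05 [ 0.3 -0.8  0.7] 0.0726
```

Request:
drive_tool(
  rows=[
    [[0,0,0],0.145],
    [[0,0,0],0.145],
    [[0,0,0],0.145],
    [[0,0,0],0.145],
    [[0,0,0],0.145],
    [[0,0,0],0.145],
    [[0,0,0],0.145],
    [[0,0,0],0.145],
    [[0,0,0],0],
  ],
)

```text
t: 2.05
tool_pos: [0.2248, 0.5833, 0.7235]
tool_rot: [2.173, 2.269, -0.001]
contact_force: [0.0, 0.3, -0.1]
opening: 0.0001
grip_force: 0.0
```

```bash
cat > s.py <<'E'
from h import *
from scipy.spatial.transform import Rotation as Ro
import sys
o=ctrl.get_obs();R=Ro.from_rotvec(o["tool_rot"]).as_matrix()
print(o["t"],o["q"].round(3),o["tool_pos"].round(4),o["contact_force"].round(1));print(R.round(3))
if len(sys.argv)>3: print("to go (tool):",(R.T@(np.array(list(map(float,sys.argv[1:4])))-o["tool_pos"])).round(4))
E
python3 s.py .59 -.15 .73
```

```text
2.05 [1.084 0.156 0.804 0.    2.182 1.041] [0.2248 0.5833 0.7235] [ 0.   0.3 -0.1]
[[-0.043  0.999 -0.   ]
 [ 0.999  0.043 -0.001]
 [-0.001 -0.    -1.   ]]
to go (tool): [-0.7485  0.3331 -0.0062]
```

Request:
drive_tool(
  rows=[
    [[-0.03,0.013,0],0],
    [[-0.042,0.019,0],0],
    [[-0.042,0.019,0],0],
    [[-0.042,0.019,0],0],
    [[-0.042,0.019,0],0],
    [[-0.042,0.019,0],0],
    [[-0.042,0.019,0],0],
    [[-0.042,0.019,0],0],
    [[-0.042,0.019,0],0],
    [[-0.042,0.019,0],0],
  ],
)

```text
t: 3.05
tool_pos: [0.4264, 0.1817, 0.7239]
tool_rot: [2.169, 2.273, 0.001]
contact_force: [0.6, 0.3, -0.1]
opening: -0.0003
grip_force: 0.0
```

Request:
drive_tool(
  rows=[
    [[-0.042,0.019,0],0],
    [[-0.042,0.019,0],0],
    [[-0.042,0.019,0],0],
    [[-0.042,0.019,0],0],
    [[-0.042,0.019,0],0],
    [[-0.042,0.019,0],0],
    [[-0.042,0.019,0],0],
    [[-0.042,0.015,0],0],
    [[0,0,0],0],
  ],
)

```text
t: 3.95
tool_pos: [0.5911, -0.151, 0.7193]
tool_rot: [-2.172, -2.262, 0.005]
contact_force: [0.4, -0.1, -0.2]
opening: 0.0004
grip_force: 0.0
```

```bash
python3 s.py .592 -.149 .30
```

```text
3.95 [-3.720e-01  1.150e-01  8.570e-01 -1.000e-03  2.176e+00 -4.130e-01] [ 0.5911 -0.151   0.7193] [ 0.4 -0.1 -0.2]
[[-0.041  0.999 -0.006]
 [ 0.999  0.041  0.001]
 [ 0.002 -0.006 -1.   ]]
to go (tool): [0.0013 0.0035 0.4193]
```

Request:
drive_tool(
  rows=[
    [[0,0,0.047],0],
    [[0,0,0.047],0],
    [[0,0,0.047],0],
    [[0,0,0.047],0],
    [[0,0,0.047],0],
    [[0,0,0.047],0],
    [[0,0,0.047],0],
    [[0,0,0.047],0],
    [[0,0,0.047],0],
    [[0,0,0.047],0],
  ],
)

```text
t: 4.95
tool_pos: [0.588, -0.1452, 0.2525]
tool_rot: [2.169, 2.272, 0.001]
contact_force: [0.6, 0.3, 0.4]
opening: -0.0
grip_force: 0.0
```

Request:
drive_tool(
  rows=[
    [[0,0,0.04],0],
    [[0,0,0],0],
  ],
)

```text
t: 5.15
tool_pos: [0.5845, -0.1439, 0.2063]
tool_rot: [-2.161, -2.263, 0.008]
contact_force: [-0.1, -0.3, 0.2]
opening: -0.0
grip_force: 0.0
```

```bash
python3 s.py .592 -.149 .125; python3 - <<'E'
from h import *
cv2.imwrite("pics/w2.png",vision.get_image("wrist")["image"])
s=vision.get_image("side")["image"];cv2.imwrite("pics/s2.png",cv2.resize(s[100:300,200:460],None,fx=3,fy=3))
E
```

```text
5.15 [-0.365  0.084  1.748  0.     1.324 -0.411] [ 0.5845 -0.1439  0.2063] [-0.1 -0.3  0.2]
[[-0.046  0.999 -0.013]
 [ 0.999  0.046  0.005]
 [ 0.006 -0.013 -1.   ]]
to go (tool): [-0.0059  0.0083  0.0812]
```

View pics/w2.png

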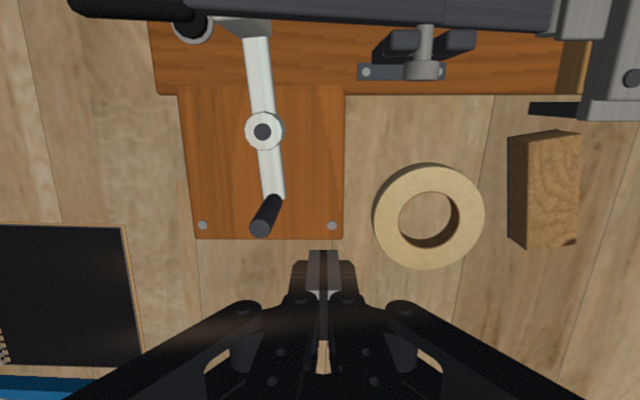

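View pics/s2.png

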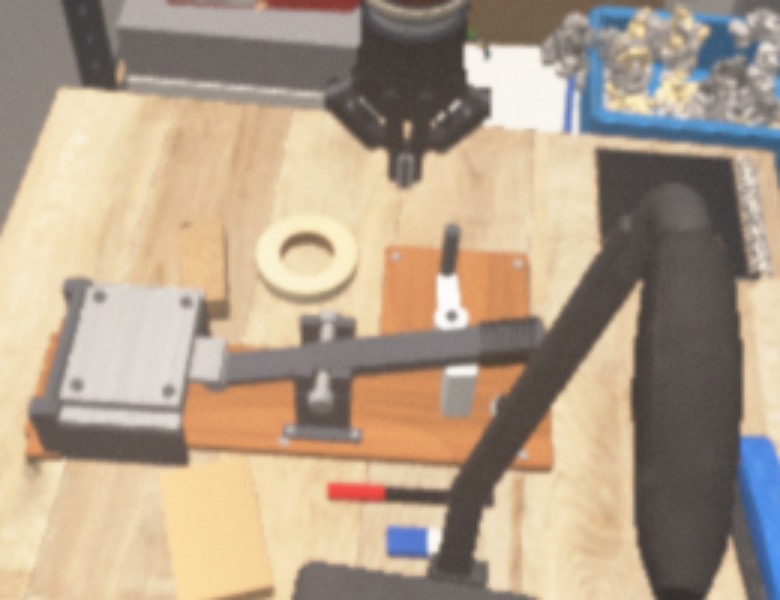

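The wrist view shows the closed fingertips at (323,265), right of the post top at (262,228), so they are on the far side as planned. The side view agrees and shows nothing in the way. I'll go down beside the post.

Request:
drive_tool(
  rows=[
    [[-0.004,0.005,0.02],0],
    [[0,0,0.025],0],
    [[0,0,0.025],0],
    [[0,0,0],0],
    [[0,0,0],0],
  ],
)

```text
t: 5.75
tool_pos: [0.5951, -0.1501, 0.147]
tool_rot: [2.17, 2.267, 0.002]
contact_force: [1.0, -0.7, 0.5]
opening: 0.0002
grip_force: 0.0
```

```bash
python3 s.py .588 -.149 .135
```

```text
5.75 [-0.368  0.168  1.763  0.     1.207 -0.412] [ 0.5951 -0.1501  0.147 ] [ 1.  -0.7  0.5]
[[-0.044  0.999  0.004]
 [ 0.999  0.044 -0.001]
 [-0.002  0.004 -1.   ]]
to go (tool): [ 0.0014 -0.0071  0.012 ]
```

Request:
drive_tool(
  rows=[
    [[0.004,0,0.011],0],
    [[0,-0.015,0],0],
    [[0,-0.015,0],0],
    [[0,-0.012,0],0],
    [[0.002,-0.011,0],0],
    [[0.003,-0.006,0],0],
    [[0,0,0],0],
  ],
)

```text
t: 6.45
tool_pos: [0.5341, -0.1431, 0.1339]
tool_rot: [2.173, 2.268, 0.001]
contact_force: [0.6, -0.3, 0.4]
opening: 0.0002
grip_force: 0.5
```

```bash
python3 s.py .51 -.115 .135;python3 - <<'E'
from h import *
s=vision.get_image("wrist")["image"];cv2.imwrite("pics/s3.png",s)
E
```

```text
6.45 [-0.396  0.051  1.915  0.     1.174 -0.439] [ 0.5341 -0.1431  0.1339] [ 0.6 -0.3  0.4]
[[-0.043  0.999  0.001]
 [ 0.999  0.043 -0.   ]
 [-0.     0.001 -1.   ]]
to go (tool): [ 0.0291 -0.0229 -0.0012]
```

View pics/s3.png

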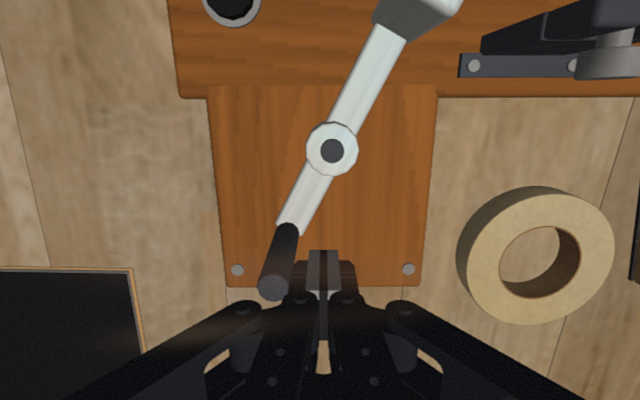

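The wrist view shows the finger in contact with the post at (280,280) and the stop swung to about 0.5. I'll keep pushing round the arc.

Request:
drive_tool(
  rows=[
    [[0.007,-0.009,0],0],
    [[0.009,-0.008,0],0],
    [[0.01,-0.006,0],0],
    [[0.003,-0.003,0],0],
    [[0,0,0],0],
    [[0,0,0],0],
  ],
)

```text
t: 7.1
tool_pos: [0.5079, -0.1146, 0.1336]
tool_rot: [2.173, 2.268, 0.004]
contact_force: [3.4, 3.0, 2.2]
opening: 0.0
grip_force: 2.1
```

```bash
python3 s.py .51 -.115 .135;python3 - <<'E'
from h import *
s=vision.get_image("wrist")["image"];cv2.imwrite("pics/s4.png",s)
E
```

```text
7.1 [-0.366 -0.025  1.992  0.002  1.173 -0.41 ] [ 0.5079 -0.1146  0.1336] [3.4 3.  2.2]
[[-0.043  0.999  0.002]
 [ 0.999  0.043  0.002]
 [ 0.001  0.002 -1.   ]]
to go (tool): [-0.0005  0.0021 -0.0014]
```

View pics/s4.png

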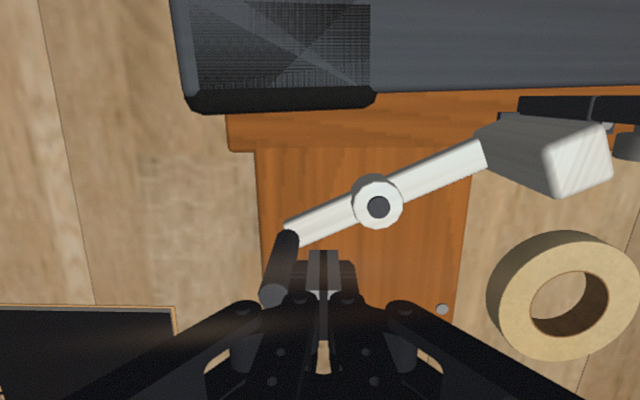

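The block is out to the right of the lever at (575,155), with the stop near 1.15. I'll give it one small push towards the end stop, then back off and rise.

Request:
drive_tool(
  rows=[
    [[0.004,-0.004,0],0],
    [[0,0,0],0],
    [[-0.004,0.015,0],0],
    [[0,0.005,-0.01],0],
    [[0,0,-0.03],0],
    [[0,0,-0.04],0],
    [[0,0,-0.03],0],
    [[0,0,0],0],
  ],
)

```text
t: 7.95
tool_pos: [0.5249, -0.1154, 0.2491]
tool_rot: [2.167, 2.263, 0.005]
contact_force: [0.6, -0.4, 0.1]
opening: -0.0001
grip_force: 0.0
```

```bash
python3 s.py .483 -.020 .24;python3 - <<'E'
from h import *
s=vision.get_image("top")["image"];cv2.imwrite("pics/t5.png",cv2.resize(s[150:310,220:400],None,fx=3.5,fy=3.5))
E
```

```text
7.95 [-0.355 -0.122  1.876 -0.     1.379 -0.398] [ 0.5249 -0.1154  0.2491] [ 0.6 -0.4  0.1]
[[-0.043  0.999  0.008]
 [ 0.999  0.043 -0.003]
 [-0.004  0.008 -1.   ]]
to go (tool): [ 0.0972 -0.0379  0.0085]
```

View pics/t5.png

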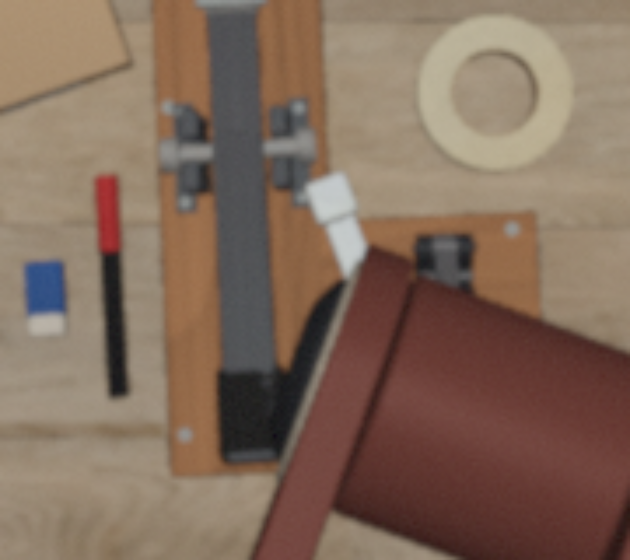

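The stop block is well clear to the right of the lever. Now over the rubber cover.

Request:
drive_tool(
  rows=[
    [[0.02,-0.008,0],0],
    [[0.03,-0.012,0],0],
    [[0.03,-0.012,0],0],
    [[0.018,-0.005,0],0],
    [[0,0,0.015],0],
    [[0,0,0.015],0],
    [[0,0,0],0],
    [[0,0,0],0],
  ],
)

```text
t: 8.8
tool_pos: [0.4813, -0.0189, 0.2113]
tool_rot: [-2.173, -2.266, 0.003]
contact_force: [-0.2, -1.1, 0.8]
opening: -0.0002
grip_force: 0.0
```

```bash
python3 s.py .485 -.0197 .192
```

```text
8.8 [-0.194 -0.222  2.029 -0.     1.338 -0.236] [ 0.4813 -0.0189  0.2113] [-0.2 -1.1  0.8]
[[-0.042  0.999 -0.003]
 [ 0.999  0.042  0.   ]
 [ 0.001 -0.003 -1.   ]]
to go (tool): [-0.0009  0.0037  0.0193]
```

Request:
drive_tool(
  rows=[
    [[-0.001,0.004,0.01],0],
    [[0,0,0.01],0],
    [[0,0,0.008],0],
    [[0,0,0.008],0],
    [[0,0,0.008],0],
    [[0,0,0.008],0],
    [[0,0,0.008],0],
    [[0,0,0.008],0],
    [[0,0,0.008],0],
    [[0,0,0],0],
  ],
)

```text
t: 9.8
tool_pos: [0.4851, -0.0191, 0.1359]
tool_rot: [-2.172, -2.267, 0.003]
contact_force: [-3.4, 0.9, 4.9]
opening: -0.0003
grip_force: 2.1
```

```bash
python3 s.py .484 -.0197 .1116
```

```text
9.8 [-0.193 -0.113  2.071  0.     1.187 -0.236] [ 0.4851 -0.0191  0.1359] [-3.4  0.9  4.9]
[[-0.043  0.999 -0.003]
 [ 0.999  0.043  0.001]
 [ 0.001 -0.003 -1.   ]]
to go (tool): [-0.0006 -0.0011  0.0243]
```

Request:
drive_tool(
  rows=[
    [[0,0,0.006],0],
    [[0,0,0.006],0],
    [[0,0,0.006],0],
    [[0,0,0.005],0],
    [[0,0,0.003],0],
    [[0,0,0],0],
    [[0,0,0],0],
  ],
)

```text
t: 10.5
tool_pos: [0.4877, -0.0191, 0.1152]
tool_rot: [2.173, 2.268, 0.002]
contact_force: [-11.6, 3.9, 26.3]
opening: 0.0001
grip_force: 14.3
```

```bash
python3 s.py .484 -.0197 .1116
```

```text
10.5 [-1.920e-01 -7.600e-02  2.077e+00  1.000e-03  1.140e+00 -2.360e-01] [ 0.4877 -0.0191  0.1152] [-11.6   3.9  26.3]
[[-0.043  0.999  0.001]
 [ 0.999  0.043  0.001]
 [ 0.001  0.001 -1.   ]]
to go (tool): [-0.0005 -0.0037  0.0036]
```

Request:
drive_tool(
  rows=[
    [[0,-0.002,0],0],
    [[0,0,0],0],
    [[0,0,0],0],
  ],
)

```text
t: 10.8
tool_pos: [0.487, -0.0191, 0.1154]
tool_rot: [2.171, 2.265, 0.008]
contact_force: [-4.9, 4.6, 22.3]
opening: 0.0002
grip_force: 10.8
```

```bash
python3 s.py .484 -.0197 .1116;python3 - <<'E'
from h import *
s=vision.get_image("side")["image"];t=vision.get_image("top")["image"]
f=lambda a:cv2.resize(a,(400,400))
cv2.imwrite("pics/e.png",np.hstack([f(s[160:290,200:400][:,:]),f(t[70:300,230:400])]))
E
```

```text
10.8 [-1.930e-01 -8.100e-02  2.081e+00  2.000e-03  1.136e+00 -2.370e-01] [ 0.487  -0.0191  0.1154] [-4.9  4.6 22.3]
[[-0.043  0.999  0.007]
 [ 0.999  0.043  0.001]
 [ 0.001  0.007 -1.   ]]
to go (tool): [-0.0004 -0.003   0.0038]
```

View pics/e.png

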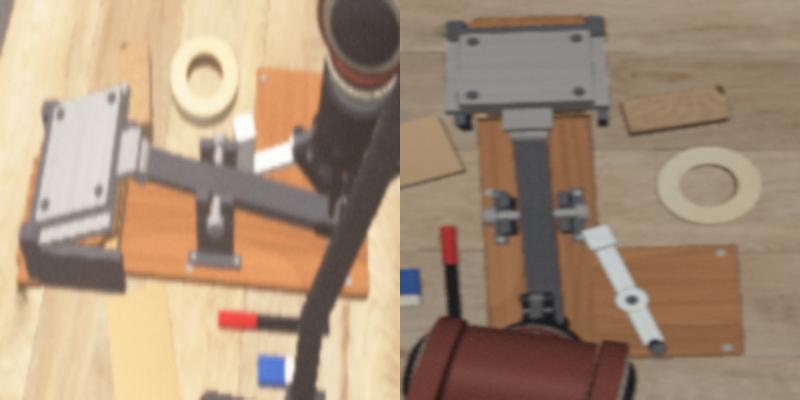

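The left panel (side) shows the flap tilted up at (80,155) and the lever sloping down to the fingers near (340,205). The right panel (top) shows the stop swung clear, with its block at (598,237). The 22 N contact force means the lever is on its bumper.

```bash
python3 -c "
from station import ctrl
print(ctrl.finish_job())"
```

```text
the job is handed in; nothing more can be done
None
```

The press is open: the stop is swung well clear of the lever, the fingertips are holding the lever down on its bumper with about 22 N, and the flap is raised, so the job is handed in at about 11 s on the robot's clock.

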